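# Lay the cheese board: slide the marble home, add the cheese, cover it

### The job

Please lay the cheese board: slide the marble round along the wooden board, without lifting it off, until it drops flat into its round recess. Then lay the little cheese flat in the middle of the marble, and last set the glass dome gently over it, so that the dome sits down level around the raised middle of the marble. Leave the other things on the worktop where they are.

Things in the scene. Friction and masses are not known exactly. Their poses are not given: they have to be found in the camera images.
- serving_board: Dark wooden serving board, 360 mm long (along its y) x 180 mm wide (along its x), top face 26 mm above the worktop, on rubber feet; it does not shift. Origin: centre of its underside on the worktop; z up. It has one round recess with an upright wall, centred 85 mm from the origin towards its -y end; the +y half of the top is plain and flat.
- recess (a point): Centre of the floor of the board's round recess: 144 mm wide, 6 mm deep, the floor 20 mm above the worktop. Axes parallel to the board's.
- marble_round: Pale marble disc, 140 mm wide, 14 mm thick, 0.4 to 0.8 kg; on top a raised flat middle, 108 mm wide and 3 mm high, inside a ledge 16 mm wide. Too wide to grip: push it by its upright edge. It starts flat on the plain half of the board. Seated, its edge still stands 8 mm above the board. Origin: centre of its underside; z up.
- cheese: Small round pale cheese, firm, 62 mm wide and 34 mm high, about 0.13 kg, standing flat on the worktop. Origin: centre of its underside; z up. Behind it a wall cabinet hangs over the worktop (front face at world x = 0.60, underside at z = 0.39, from y = 0.04 to the right): keep the wrist and elbow in front of it.
- glass_dome: Clear glass dome cover, open below, 122 mm wide outside and 114 mm inside at the rim, wall 4 mm, 68 mm high inside, 106 mm high with its knob, about 0.3 kg; it stands rim down on the worktop. Origin: centre of the rim's plane at the bottom; z up.
- dome_knob (a point): Centre of the dome's round dark wooden knob, 29 mm wide, from 80 to 106 mm above the rim (this point: 93 mm above it, on the axis). The glass below it falls away sideways from 72 mm above the rim.
- honey_jar: Jar with a red lid, 60 mm wide, 86 mm high, to be left alone. Origin: centre of its underside.
- mandarin: Orange mandarin, 60 mm, to be left alone. Origin: its underside at the start.
- bowl_blue: Dark blue bowl, 144 mm wide, 63 mm high, behind the board, to be left alone. Origin: centre of its underside.
- apple: Red apple, 77 mm, behind the work, to be left alone. Origin: its underside at the start.
- green_bottle: Green bottle with a black cap, 72 mm wide, 250 mm high, at the back, to be left alone. Origin: centre of its underside.
There are look-alikes about, which are no part of the job. There is more than one size of the marble_round; the one meant has the size given above.

How it is judged:
On the way, in this order (a step that is already met when the one before it is completed fails the run):
1. the marble round has been slid into the recess of the board and lies flat in it (z of marble_round in the frame of recess below 0.0018 m and horizontal distance between marble_round and recess below 0.004 m and angle between marble_round's own z axis and vertical below 0.02 rad), for 0.2 s.
2. the cheese lies flat in the middle of the seated marble, let go (all of step 1 and horizontal distance between cheese and marble_round below 0.022 m and z of cheese in the frame of marble_round between 0.014 and 0.02 m and angle between cheese's own z axis and vertical below 0.06 rad and contact force between the fingers and cheese below 0.3 N), for 0.2 s.
3. the glass dome sits level around the raised middle, over the cheese (all of step 1 and horizontal distance between cheese and marble_round below 0.022 m and z of cheese in the frame of marble_round between 0.014 and 0.02 m and angle between cheese's own z axis and vertical below 0.06 rad and horizontal distance between glass_dome and marble_round below 0.006 m and z of glass_dome in the frame of marble_round between 0.0115 and 0.0156 m and angle between glass_dome's own z axis and vertical below 0.025 rad), for 0.2 s.
At the end, for the whole second after the job is handed in: Marble flat in the recess (4 mm of its centre, under 1.8 mm above its floor), cheese flat on the marble within 22 mm of its centre, dome level over it with its rim on the marble's ledge (centred within 6 mm, under 1.6 mm above the ledge); all released and at rest (all of step 3 and linear speed of each of marble_round, cheese, glass_dome below 0.02 m/s); the robot touches nothing.
It fails at once if the marble is lifted off the board (more than 12 mm above its top face) or falls off it (height (world z) of marble_round above 0.038 m or height (world z) of marble_round below 0.012 m).
It fails at once if the glass dome is knocked over (tilted more than 0.6 rad) (angle between glass_dome's own z axis and vertical above 0.6 rad).
It fails at once if the glass dome is dropped (over 0.35 m/s while no finger holds it, a fall of about 6 mm) or banged down (over 60 N) ((linear speed of glass_dome above 0.35 m/s and contact force between the fingers and glass_dome below 0.3 N) or contact force between glass_dome and marble_round above 60 N or contact force between glass_dome and serving_board above 60 N).
It fails at once if a bystander (honey jar, mandarin, blue bowl, apple, green bottle) is shifted by more than 40 mm (distance of any of honey_jar, mandarin, bowl_blue, apple, green_bottle from where it was at the start of the episode above 0.04 m).
It also fails if it takes over 72 s, if anything falls off the work surface, if the arm or the gripper's body presses on something with over 40 N, if the wrist force passes 120 N, or if a joint passes its speed limit or range.

### The arm

A 6-joint arm with a two-finger parallel gripper is mounted at the origin on a cart in front of the work surface, level with it; the furniture and walls round the work are solid. World frame = base frame: x ahead of the robot, y to its left, z up, the work surface at z = 0. Lengths are in m, angles in rad, forces in N, time in s.
With the tool pointing down it reaches from about 0.35 to 0.975 m from the base axis. Payload 4.9 kg.
Tool frame: the origin (TCP) lies midway between the tips of the shut fingers; the grasp point (between the pads) lies 19 mm behind it; z points along the fingers, y is the line along which they close (so a half turn about z gives the same grasp; the last joint's range is limited). The gripper opens to 85 mm and grips with 20 to 120 N. Pads are 22 mm wide; open, the fingers measure 114 mm over their backs; the gripper's body (76 mm by 85 mm) begins 54 mm behind the grasp point. The pads swing forward as they close: fully open they stand 13 mm farther back than shut.
Start: joints at [1.149, 0.053, 1.613, -0, 1.476, -0.119], TCP at [0.186, 0.597, 0.231] pointing down, gripper open.
Joint ranges: [-3.01, 3.01], [-1.01, 2.22], [0.06, 2.58], [-1.02, 4.17], [0.09, 2.62], [-3.14, 3.14]. Speed limits (rad/s): [2.57, 2.57, 3.14, 3.14, 3.14, 3.14].

### API

Orientations are given as a unit quaternion [w, x, y, z].
In Python, from plant import manip gives the robot as it stands.
- The arm moves only by the tool move_arm, never from a script. Its argument "increments" is one flat list of numbers, 5 for each row, row after row: the shift along the tool's x, y, z in mm, then the turn about the tool's z in rad, then the opening, from 0 (shut) to 1 (fully open). In form: [tx, ty, tz, spin, jaw, tx, ty, tz, spin, jaw, ...]. A call has 1 to 8 rows; each row shifts and turns the commanded pose from where the row before left it, along the tool's axes as they then stand; what a row does not reach is not made up. A row lasts 1/12 s, in which the tool goes at most 41.7 mm and 7.16 degrees, less where a joint would pass 70% of its speed; a pose out of reach is approached as far as the arm can. A call with a gripper value outside its range is refused whole. The fingers move at their own pace and stop on an object; the grip force is fixed at half the most. Time passes only in rows, so rows that do not move let the fingers close. It gives the time, the measured TCP pose, the force, the opening and the grip force at its end, in the units of the state.
- manip.state(): the state, without advancing time (a new reading comes with each control period).
- manip.grab_frame(name): name is "scene" or "top" or "wrist"; returns a dict with "image" (400x640x3 uint8, blue, green, red), "fov_y" (degrees; the focal length in pixels is half the picture's height over the tangent of half this angle, whatever the lens; pixels are square), "cx", "cy" (the principal point, pixels), "eye" and "rotation" of the camera in the world; the wrist camera has in their place "T_tool_cam" (4x4, takes a point from camera to tool coordinates, whose origin is the TCP and whose axes are the flange's). Camera axes: x right, y down, z forward; pixel columns grow to the right and rows downward; lengths in m; the calibration is good to about 2 mm. A picture is of the moment at which its call begins: read the wrist's pose just before it. There is no depth.
- manip.job_done(): hands the job in; it is judged then, once.
The state is a dict: "time": time; "joint_pos": joint angles; "joint_vel": joint speeds; "joint_efforts": joint torques, N m; "tool_pos": TCP position; "tool_rot": TCP orientation; "contact_force": force on the tool from outside, world axes, zero at the start; "ft_torque": the same for the moment, N m; "gripper_width": opening from 0.0 (shut) to 1.0 (fully open); "grasp_force": force on a finger pad.
Only numpy, scipy, OpenCV 4.12 (cv2) and the standard library are available. Lean on these libraries where they do the work, as an engineer would, in place of code of your own. Each camera call takes 0.05 s, during which the arm holds its last target. There are 200 camera calls.

## Working session

There is one attempt and no reset: what is moved stays moved. The work goes in short steps, Python scripts to look and compute and a tool call to move; the robot and the scene stay as the last step left them, time stands still between calls to the robot, and variables do not carry over. Pictures are saved under pics/ and viewed, at most 10 in all, crops included, and the job is handed in when it is done.

Besides the shell and the picture viewer there is one more tool, called after "Emit:" as name(argument=value, ...), one argument or row to a line, values as JSON. move_arm: Moves the arm, as the interface text tells. Its arguments: {"type":"object","properties":{"increments":{"type":"array"}},"required":["increments"]}

```bash
mkdir -p pics; cat > h.py <<'E'
import numpy as np, cv2
from plant import manip
from scipy.spatial.transform import Rotation as R
def cam(name):
    s=manip.state(); f=manip.grab_frame(name)
    F=200/np.tan(np.radians(f["fov_y"])/2)
    if name=="wrist":
        q=s["tool_rot"]; T=np.eye(4); T[:3,:3]=R.from_quat([q[1],q[2],q[3],q[0]]).as_matrix(); T[:3,3]=s["tool_pos"]
        M=T@np.array(f["T_tool_cam"]); eye,rot=M[:3,3],M[:3,:3]
    else: eye,rot=np.array(f["eye"]),np.array(f["rotation"])
    return dict(img=np.array(f["image"]),F=F,cx=f["cx"],cy=f["cy"],eye=eye,rot=rot)
def save(c,n):
    cv2.imwrite(f"pics/{n}.png",c["img"]); np.savez(f"pics/{n}.npz",**c)
def load(n): return dict(np.load(f"pics/{n}.npz"))
def ray(c,u,v):
    d=c["rot"]@np.array([(u-c["cx"])/c["F"],(v-c["cy"])/c["F"],1]); return d/np.linalg.norm(d)
def onz(c,u,v,z):
    d=ray(c,u,v); return c["eye"]+d*(z-c["eye"][2])/d[2]
def proj(c,p):
    q=(np.atleast_2d(p)-c["eye"])@c["rot"]; return q[:,:2]/q[:,2:]*c["F"]+[c["cx"],c["cy"]]
def tri(obs):
    A=np.zeros((3,3));b=np.zeros(3)
    for c,u,v in obs:
        d=ray(c,u,v);P=np.eye(3)-np.outer(d,d);A+=P;b+=P@c["eye"]
    return np.linalg.solve(A,b)
E
python3 - <<'E'
from h import *
for n in("scene","top","wrist"):
    c=cam(n);save(c,n+"0");print(n,c["F"],c["cx"],c["cy"],c["eye"].round(3),c["rot"].round(3).tolist())
s=manip.state();print(s)
E
```

```text
scene 457.96756462817314 315.1750339082517 205.796911161649 [-0.196 -0.587  1.14 ] [-0.305, 0.811, -0.466, 0.177]
top 484.1161790797543 327.1462537633313 202.44444479186387 [ 0.237 -0.093  1.53 ] [0.086, -0.676, 0.726, -0.09]
wrist 357.8100959524251 322.302408429674 199.52435221128772 [0.105 0.621 0.373] [[0.299, 0.902, 0.312], [0.954, -0.282, -0.102], [-0.004, 0.328, -0.945]]
{'time': 0.15, 'joint_pos': array([ 1.14898593e+00,  5.32415545e-02,  1.61397516e+00,  1.49158503e-05,
        1.47600005e+00, -1.18978396e-01]), 'joint_vel': array([ 7.36554840e-04, -3.73848263e-05, -3.32239874e-03,  1.09609947e-03,
        2.32737555e-03,  2.53232459e-04]), 'joint_efforts': array([ 1.55680564e-04, -3.94242489e+01, -3.70722413e+01, -1.02616882e-04,
        4.70405896e-03, -1.36875974e-05]), 'tool_pos': array([0.18617332, 0.59612014, 0.23032496]), 'tool_rot': array([-2.24063204e-04,  1.50838738e-01,  9.88558049e-01, -7.80565876e-04]), 'contact_force': array([ 0.17655947, -0.58660611, -0.01558341]), 'ft_torque': array([-0.03184664, -0.01109015, -0.02761262]), 'grasp_force': 0.0, 'gripper_width': 1.0008394193689871}
```

View pics/top0.png

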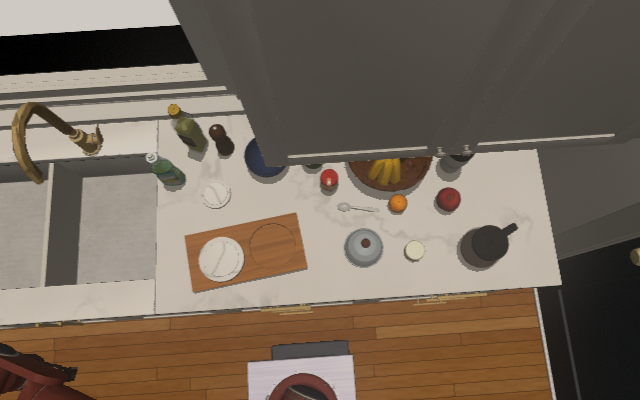

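View pics/scene0.png

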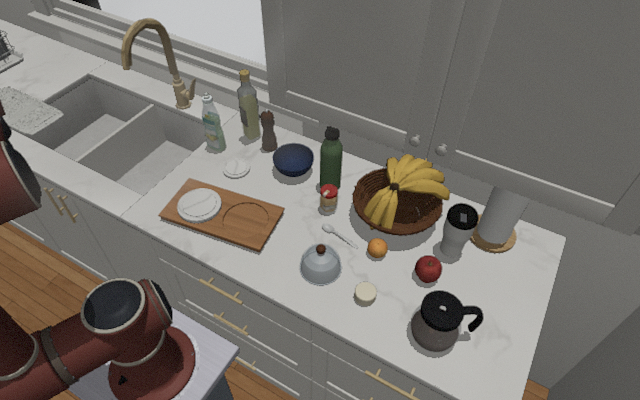

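The top view shows the board (corners about 187,233 / 298,215 / 306,270 / 192,290), with the marble at (221,259) and the recess at (272,244). The dome is at (365,247), the cheese at (415,250), and a small marble look-alike at (216,194). The scene view agrees: dome knob at (320,249), cheese at (365,293).

```bash
python3 - <<'E'
s=open('h.py').read()
s=s.replace('np.array(f["rotation"])','np.array(f["rotation"])\n    if np.size(rot)==4: rot=R.from_quat(np.roll(rot,-1)).as_matrix()')
open('h.py','w').write(s)
E
python3 - <<'E'
from h import *
for n in("scene0","top0"):
    c=load(n); r=c["rot"]
    if r.size==4: c["rot"]=R.from_quat(np.roll(r,-1)).as_matrix(); np.savez(f"pics/{n}.npz",**c)
t=load("top0");s=load("scene0")
# board by colour in top
hsv=cv2.cvtColor(t["img"],cv2.COLOR_BGR2HSV)
m=((hsv[...,0]<20)&(hsv[...,1]>90)&(hsv[...,2]>50)).astype(np.uint8); m[:205]=0;m[297:]=0;m[:,:175]=0;m[:,315:]=0
cs,_=cv2.findContours(m,cv2.RETR_EXTERNAL,cv2.CHAIN_APPROX_NONE);k=max(cs,key=cv2.contourArea)
W=np.array([onz(t,*p[0],0.026)[:2] for p in cv2.convexHull(k)],np.float32)
print("board rect",cv2.minAreaRect(W*1000))
print("knob",tri([(t,365.5,243.5),(s,320.5,249)]))
print("cheese top",tri([(t,414.5,249.5),(s,366,290)]))
print("marble",tri([(t,221,259),(s,199.5,204)]), "recess",tri([(t,272,244.5),(s,246,216)]))
for n,u,v,z in(("marble",221,259,.043),("recess",272,244.5,.026),("jar",329,178,.086),("mand",398,203,.03),("bowl",267,157,.06),("small",216,194,.01),("spoon",345,208,0),("pot",483,245,.1)): print(n,onz(t,u,v,z).round(3))
E
```

```text
board rect ((481.2135925292969, 150.5605926513672), (180.756591796875, 358.77099609375), 8.198607444763184)
knob [ 0.46859173 -0.22166739  0.09271112]
cheese top [ 0.44926688 -0.37821137  0.03156812]
marble [0.46176151 0.22269537 0.03617231] recess [0.4955736  0.06335297 0.03732994]
marble [0.46  0.222 0.043]
recess [0.496 0.066 0.026]
jar [ 0.683 -0.127  0.086]
mand [ 0.601 -0.342  0.03 ]
bowl [0.775 0.066 0.06 ]
small [0.678 0.242 0.01 ]
spoon [ 0.604 -0.174  0.   ]
pot [ 0.438 -0.569  0.1  ]
```

View pics/wrist0.png

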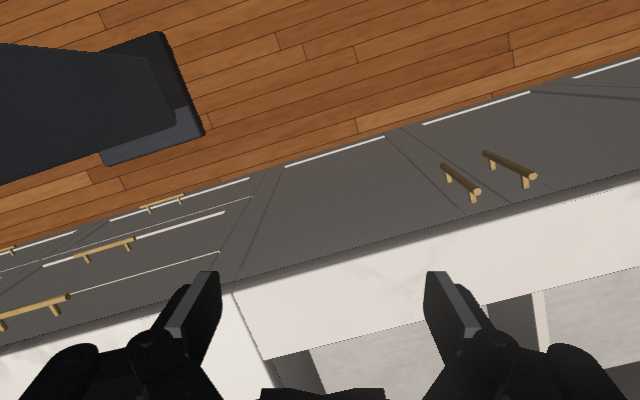

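The wrist view shows only the cabinet fronts and the sink edge, so nothing there is useful. The measured board pose, recess offset (84 mm) and heights match the text. Next I move over the board for a close look.

Emit:
move_arm(
  increments=[-30.6,-24.8,0,0,1,-30.6,-24.8,0,0,1,-30.6,-24.8,0,0,1,-30.6,-24.8,0,0,1,-30.6,-24.8,0,0,1,-30.6,-24.8,0,0,1,-30.6,-24.8,0,0,1,-30.6,-24.8,0,0,1],
)

```text
time: 0.82
tool_pos: [0.3613, 0.3324, 0.2311]
tool_rot: [0.0, 0.151, 0.989, -0.0]
contact_force: [1.0, -0.1, 0.2]
gripper_width: 1.003
grasp_force: 0.0
```

Emit:
move_arm(
  increments=[-30.6,-24.8,0,0,1,-30.6,-24.8,0,0,1,-30.6,-24.8,0,0,1,-30.6,-24.8,0,0,1,-30.6,-24.8,0,0,1,0,0,0,0.117,1,0,0,0,0.117,1,0,0,0,0.117,1],
)

```text
time: 1.48
tool_pos: [0.4701, 0.1691, 0.2308]
tool_rot: [-0.0, 0.325, 0.946, -0.0]
contact_force: [0.2, -0.3, -0.3]
gripper_width: 0.998
grasp_force: 0.0
```

Emit:
move_arm(
  increments=[0,0,0,0.117,1,0,0,0,0.117,1,0,0,0,0.117,1,0,0,0,0.117,1,0,0,0,0.117,1,0,0,0,0.117,1,0,0,0,0,1],
)

```text
time: 2.07
tool_pos: [0.4697, 0.1701, 0.2309]
tool_rot: [-0.0, 0.628, 0.778, -0.0]
contact_force: [-0.6, 0.1, 0.1]
gripper_width: 1.0
grasp_force: 0.0
```

```bash
python3 - <<'E'
from h import *
s=manip.state();print(s["time"],s["tool_pos"],s["tool_rot"])
c=cam("wrist");save(c,"w1");print(c["eye"],c["rot"].round(3).tolist())
for n,p in(("marble",[.46,.222,.043]),("recess",[.494,.066,.026])): print(n,proj(c,p))
E
```

```text
2.0667 [0.46969958 0.17011857 0.23092031] [-1.98406586e-04  6.27895078e-01  7.78297927e-01 -2.61104501e-04]
[0.4512228  0.25250717 0.37401607] [[0.978, 0.199, 0.068], [0.21, -0.923, -0.323], [-0.002, 0.33, -0.944]]
marble [[325.34127232 111.58340135]]
recess [[325.21247562 259.58041905]]
```

View pics/w1.png

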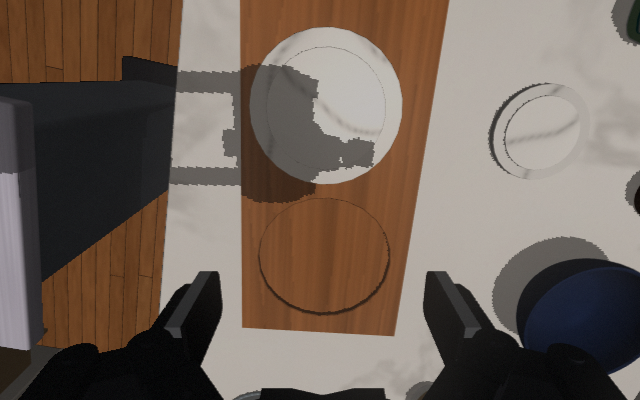

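The close view shows the marble outer rim spanning columns 250–402 and rows 27–185. The recess rim spans columns 259–390 and rows 198–314, and the board's far corners are at (242,327) and (395,336).

```bash
python3 - <<'E'
from h import *
c=load("w1");img=c["img"]
g=cv2.GaussianBlur(cv2.cvtColor(img,cv2.COLOR_BGR2GRAY),(3,3),0).astype(float)
sat=cv2.GaussianBlur(cv2.cvtColor(img,cv2.COLOR_BGR2HSV)[...,1],(3,3),0).astype(float)
def fit(ch,c0,z,r,dr,sgn):
    P=[]
    for a in np.arange(0,2*np.pi,np.pi/60):
        rr=np.arange(r-dr,r+dr,.0004)
        q=proj(c,np.c_[c0[0]+rr*np.cos(a),c0[1]+rr*np.sin(a),np.full(len(rr),z)]).astype(np.float32)
        v=cv2.remap(ch.astype(np.float32),q[:,0].reshape(1,-1),q[:,1].reshape(1,-1),1)[0]
        if sgn==0: i=v.argmin()
        else: i=(sgn*np.gradient(v)).argmax()
        P.append([c0[0]+rr[i]*np.cos(a),c0[1]+rr[i]*np.sin(a)])
    P=np.array(P)
    from scipy.optimize import least_squares
    s=least_squares(lambda x:np.hypot(P[:,0]-x[0],P[:,1]-x[1])-x[2],[*c0,r],loss="soft_l1",f_scale=.0007)
    return s.x, np.median(np.abs(s.fun))
print("marble",fit(sat,[.460,.222],.040,.070,.012,1))
print("recess",fit(g,[.494,.066],.026,.072,.012,0))
# board edges
for u,v in((242,327),(395,336),(242,100),(433,100)): print(onz(c,u,v,.026).round(4))
E
```

```text
marble (array([0.4599629 , 0.22258582, 0.06951843]), np.float64(0.0001581407816042893))
recess (array([0.49188248, 0.06680978, 0.0711528 ]), np.float64(0.0002527976712458149))
[ 0.4173 -0.042   0.026 ]
[ 0.5968 -0.0163  0.026 ]
[0.3817 0.2143 0.026 ]
[0.557  0.2521 0.026 ]
```

Emit:
move_arm(
  increments=[0,0,0,0.011,1,34.6,0.25,0,0,1,34.6,0.25,0,0,1,34.6,0.25,0,0,1,34.6,0.25,0,0,1,0,0,40,0,1,0,0,40,0,1,0,0,40,0,1],
)

```text
time: 2.78
tool_pos: [0.4432, 0.3071, 0.1109]
tool_rot: [0.001, 0.63, 0.777, 0.001]
contact_force: [0.8, -0.2, -1.1]
gripper_width: 0.999
grasp_force: 0.0
```

Emit:
move_arm(
  increments=[0,0,40,0,1,0,0,20,0,1,0,0,15,0,1,0,0,8,0,1,0,0,5,0,1,0,0,4,0,1,0,0,0,0,1,0,0,0,0,1],
)

```text
time: 3.45
tool_pos: [0.4437, 0.3064, 0.0204]
tool_rot: [0.0, 0.631, 0.776, 0.001]
contact_force: [1.1, -0.1, 0.2]
gripper_width: 0.999
grasp_force: 0.0
```

Emit:
move_arm(
  increments=[0,0,2,0,1,-4,0,1,0,1,-6,0,0,0,1,-6,0,0,0,1,-6,0,0,0,1,-6,0,0,0,1,-6,0,0,0,1,-6,0,0,0,1],
)

```text
time: 4.12
tool_pos: [0.4511, 0.2664, 0.0165]
tool_rot: [-0.0, 0.632, 0.775, 0.0]
contact_force: [-1.0, 3.2, 1.1]
gripper_width: 0.999
grasp_force: 1.6
```

```bash
python3 - <<'E'
from h import *
c=cam("wrist");save(c,"w2")
E
```

```text
(no output)
```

View pics/w2.png

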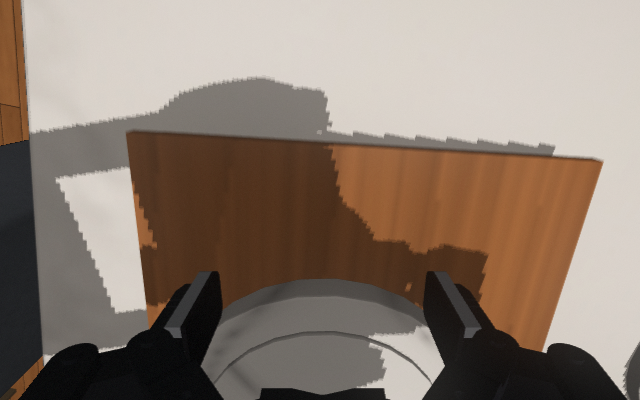

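The push works: the fingers cradle the rim at (205,300) and (440,300) with about 3 N of force. I'll keep pushing.

Emit:
move_arm(
  increments=[-8,0,0,0,1,-8,0,0,0,1,-8,0,0,0,1,-8,0,0,0,1,-8,0,0,0,1,-8,0,0,0,1,-8,0,0,0,1,-8,0,0,0,1],
)

```text
time: 4.83
tool_pos: [0.4641, 0.2033, 0.0164]
tool_rot: [-0.0, 0.632, 0.775, 0.0]
contact_force: [-1.2, 4.6, 1.8]
gripper_width: 1.001
grasp_force: 1.9
```

Emit:
move_arm(
  increments=[-8,0,0,0,1,-8,0,0,0,1,-8,0,0,0,1,-8,0,0,0,1,-8,0,0,0,1,-6,0,0,0,1,-5,0,0,0,1,-4,0,0,0,1],
)

```text
time: 5.5
tool_pos: [0.4752, 0.1497, 0.0164]
tool_rot: [-0.0, 0.632, 0.775, 0.0]
contact_force: [-0.9, 5.2, 3.3]
gripper_width: 0.999
grasp_force: 2.3
```

Emit:
move_arm(
  increments=[-3,0,0,0,1,-3,0,0,0,1,-3,0,0,0,1,-2,0,0,0,1,-2,0,0,0,1],
)

```text
time: 5.92
tool_pos: [0.478, 0.1373, 0.0167]
tool_rot: [0.0, 0.631, 0.776, 0.0]
contact_force: [-0.2, 2.4, -0.9]
gripper_width: 1.001
grasp_force: 1.4
```

Emit:
move_arm(
  increments=[-1.5,0,0,0,1,-1.5,0,0,0,1,-1,0,0,0,1],
)

```text
time: 6.17
tool_pos: [0.4782, 0.1331, 0.0158]
tool_rot: [-0.0, 0.631, 0.775, -0.001]
contact_force: [-0.5, 2.5, -1.4]
gripper_width: 1.003
grasp_force: 1.4
```

Emit:
move_arm(
  increments=[-1,0,0,0,1,-1,0,0,0,1,0,0,0,0,1],
)

```text
time: 6.42
tool_pos: [0.4784, 0.1313, 0.0159]
tool_rot: [-0.0, 0.631, 0.775, -0.0]
contact_force: [-0.9, 1.5, -0.3]
gripper_width: 1.0
grasp_force: 0.8
```

Emit:
move_arm(
  increments=[-1,0,0,0,1,-1,0,0,0,1,0,0,0,0,1],
)

```text
time: 6.67
tool_pos: [0.4791, 0.1295, 0.016]
tool_rot: [-0.0, 0.631, 0.775, -0.0]
contact_force: [-0.0, 1.9, -0.7]
gripper_width: 0.996
grasp_force: 1.0
```

```bash
python3 - <<'E'
from h import *
s=manip.state();print(s["contact_force"],s["tool_pos"])
c=cam("wrist");save(c,"w3");t=cam("top");save(t,"top3")
a=cv2.resize(t["img"][205:300,170:320],None,fx=4,fy=4,interpolation=cv2.INTER_CUBIC)
b=c["img"][200:,120:520]
o=np.zeros((580,600,3),np.uint8);o[:380]=a;o[380:580,:400]=b
cv2.imwrite("pics/v3.png",o)
E
```

```text
[-0.02829129  1.85902388 -0.6919641 ] [0.47905109 0.12949982 0.01604562]
```

View pics/v3.png

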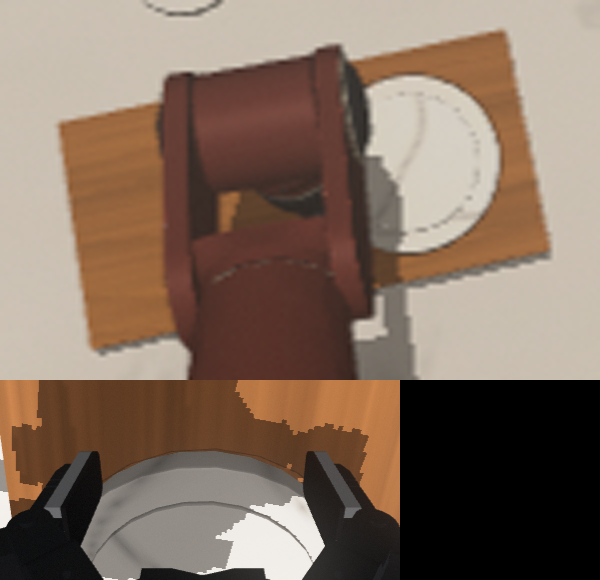

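The marble looks almost seated: in the wrist crop a thin gap shows behind its rim near (200,452). I'll back off and measure it from above.

Emit:
move_arm(
  increments=[10,0,0,0,1,15,0,0,0,1,18,0,-35,0,1,0,0,-40,0,1,0,0,-40,0,1,0,0,-40,0,1,0,0,-40,0,1,0,0,-20,0,1],
)

```text
time: 7.43
tool_pos: [0.4727, 0.1725, 0.2381]
tool_rot: [0.003, 0.631, 0.776, 0.003]
contact_force: [1.7, 0.3, 0.5]
gripper_width: 1.0
grasp_force: 0.0
```

Emit:
move_arm(
  increments=[0,0,0,0,1,0,0,0,0,1],
)

```text
time: 7.6
tool_pos: [0.4717, 0.1722, 0.2336]
tool_rot: [0.002, 0.631, 0.776, 0.002]
contact_force: [-0.9, 1.0, -1.4]
gripper_width: 1.001
grasp_force: 0.0
```

```bash
cat >> h.py <<'E'
from scipy.optimize import least_squares
def edge(c,ch,c0,z,r,dr,sgn):
    P=[]
    for a in np.arange(0,2*np.pi,np.pi/60):
        rr=np.arange(r-dr,r+dr,.0004)
        q=proj(c,np.c_[c0[0]+rr*np.cos(a),c0[1]+rr*np.sin(a),np.full(len(rr),z)]).astype(np.float32)
        if (q<1).any() or (q[:,0]>638).any() or (q[:,1]>398).any(): continue
        v=cv2.remap(ch.astype(np.float32),q[:,0].reshape(1,-1),q[:,1].reshape(1,-1),1)[0]
        i=v.argmin() if sgn==0 else (sgn*np.gradient(v)).argmax()
        P.append([c0[0]+rr[i]*np.cos(a),c0[1]+rr[i]*np.sin(a)])
    P=np.array(P)
    s=least_squares(lambda x:np.hypot(P[:,0]-x[0],P[:,1]-x[1])-x[2],[*c0,r],loss="soft_l1",f_scale=.0007)
    return s.x.round(4), np.median(np.abs(s.fun)).round(5)
def sat(c): return cv2.GaussianBlur(cv2.cvtColor(c["img"],cv2.COLOR_BGR2HSV)[...,1],(3,3),0).astype(float)
def gray(c): return cv2.GaussianBlur(cv2.cvtColor(c["img"],cv2.COLOR_BGR2GRAY),(3,3),0).astype(float)
E
python3 - <<'E'
from h import *
s=manip.state();print(s["time"],s["tool_pos"],s["tool_rot"])
c=cam("wrist");save(c,"w4")
for z in(.034,.040): print(z,edge(c,sat(c),[.492,.067],z,.070,.012,1))
cv2.imwrite("pics/v4.png",cv2.resize(c["img"][150:350,200:450],None,fx=3,fy=3,interpolation=cv2.INTER_CUBIC))
E
```

```text
7.6 [0.47165305 0.17219666 0.23356911] [0.00170898 0.63133484 0.77550687 0.00158046]
0.034 (array([0.4903, 0.0659, 0.0707]), np.float64(0.00066))
0.04 (array([0.4898, 0.0691, 0.0694]), np.float64(0.00064))
```

View pics/v4.png

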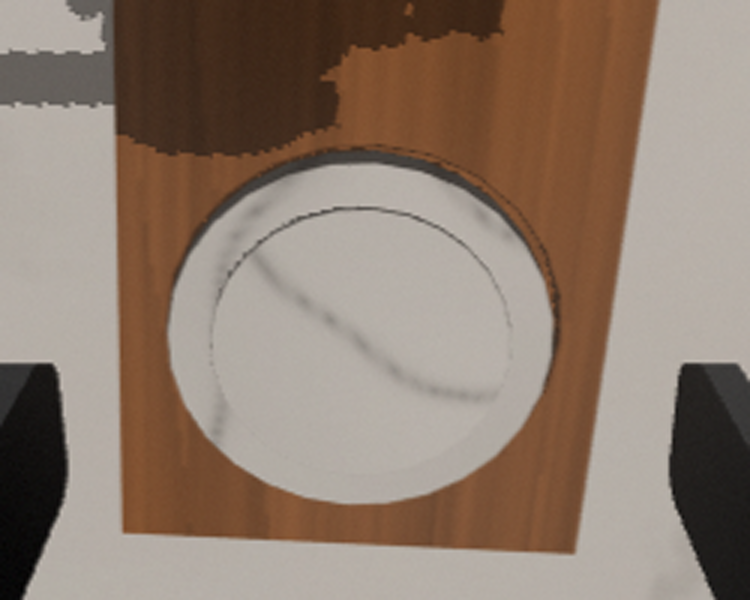

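The crop shows the marble close to seated but possibly off towards -x: a thin recess crescent shows at upper right, from (480,180) to (555,350). I'll fit its height and tilt.

```bash
cat > fit.py <<'E'
from h import *
def edges(c,c0,z,r,dr,ch,sgn):
    out=[]
    for a in np.arange(0,2*np.pi,np.pi/90):
        rr=np.arange(r-dr,r+dr,.0002)
        q=proj(c,np.c_[c0[0]+rr*np.cos(a),c0[1]+rr*np.sin(a),np.full(len(rr),z)]).astype(np.float32)
        v=cv2.remap(ch.astype(np.float32),q[:,0].reshape(1,-1),q[:,1].reshape(1,-1),1)[0]
        out.append([*q[(sgn*np.gradient(v)).argmax()],a])
    return np.array(out)
def pose(c,P,x0,r):
    th=np.linspace(0,2*np.pi,720)
    def res(x):
        w=np.c_[x[0]+r*np.cos(th),x[1]+r*np.sin(th),x[2]+r*(x[3]*np.cos(th)+x[4]*np.sin(th))]
        q=proj(c,w); d=np.linalg.norm(P[:,None,:2]-q[None],axis=2); j=d.argmin(1)
        cen=proj(c,x[:3])[0]
        return np.linalg.norm(P[:,:2]-cen,axis=1)-np.linalg.norm(q[j]-cen,axis=1)
    s=least_squares(res,[*x0,0,0],loss="soft_l1",f_scale=.5,x_scale=[.01,.01,.01,.02,.02],diff_step=1e-3)
    return s.x.round(4),np.median(abs(s.fun)).round(3)
if __name__=="__main__":
    for n,c0 in(("w1",[.46,.2226]),("w4",[.4900,.068])):
        c=load(n);lab=cv2.cvtColor(c["img"],cv2.COLOR_BGR2LAB)[...,2].astype(float)
        P=edges(c,c0,.039,.0697,.006,cv2.GaussianBlur(lab,(3,3),0),1)
        print(n,pose(c,P,[*c0,.04],.070))
        g=gray(c)
        if n=="w4":
            P2=edges(c,c0,.039,.0697,.005,g,-1)
            print("gray",pose(c,P2,[*c0,.04],.070))
            # overlay models
            im=cv2.resize(c["img"],None,fx=4,fy=4,interpolation=cv2.INTER_CUBIC)
            th=np.linspace(0,2*np.pi,400)
            for cc,z,r,col in(([.4919,.0668],.026,.072,(0,255,0)),([.4936,.0649],.026,.072,(255,0,0))):
                q=proj(c,np.c_[cc[0]+r*np.cos(th),cc[1]+r*np.sin(th),np.full(400,z)])
                cv2.polylines(im,[(q*4+1.5).astype(np.int32)],True,col,1)
            cv2.imwrite("pics/v5.png",im[780:1300,980:1580])
E
python3 fit.py
```

```text
w1 (array([0.4599, 0.2222, 0.0381, 0.0106, 0.0226]), np.float64(0.192))
w4 (array([ 0.4901,  0.0665,  0.0334,  0.0198, -0.0457]), np.float64(0.303))
gray (array([ 0.4911,  0.0623,  0.0306, -0.0034, -0.0019]), np.float64(0.169))
```

View pics/v5.png

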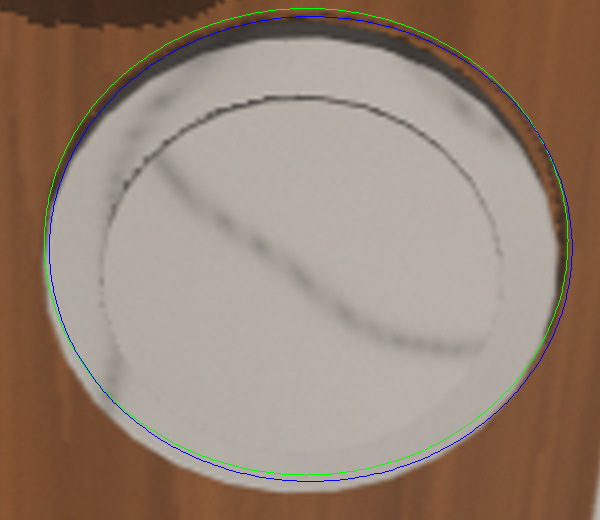

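Emit:
move_arm(
  increments=[-38,0,0,0,1,-38,0,0,0,1,-38,0,0,0,1,-36,0,0,0,1,0,0,0,0,1,0,0,0,0,1,0,0,0,0,1],
)

```text
time: 8.23
tool_pos: [0.5001, 0.0253, 0.2293]
tool_rot: [-0.002, 0.632, 0.775, -0.001]
contact_force: [1.2, 0.0, -0.2]
gripper_width: 0.998
grasp_force: 0.0
```

```bash
python3 - <<'E'
from fit import *
s=manip.state();print(s["time"],s["tool_pos"],s["tool_rot"])
c=cam("wrist");save(c,"w5");d=load("w4")
for z in(.030,.034,.037,.040):
    o=[z]
    for k,c0 in((d,[.490,.0655]),(c,[.491,.0655])):
        g=gray(k);P=edges(k,c0,z,.0705,.006,g,-1)
        W=np.array([onz(k,u,v,z)[:2] for u,v,_ in P])
        r=least_squares(lambda x:np.hypot(W[:,0]-x[0],W[:,1]-x[1])-x[2],[*c0,.07],loss="soft_l1",f_scale=.0005)
        o+=[r.x.round(4),np.median(abs(r.fun)).round(5)]
    print(*o)
cv2.imwrite("pics/v6.png",cv2.resize(c["img"][10:210,220:450],None,fx=3,fy=3,interpolation=cv2.INTER_CUBIC)[:600,:700])
E
```

```text
8.2333 [0.50009259 0.02528154 0.22933943] [-0.00154239  0.63158737  0.77530275 -0.00081588]
0.03 [0.4912 0.0619 0.0701] 0.0002 [0.4914 0.0637 0.0701] 0.00018
0.034 [0.4908 0.0641 0.0693] 0.00021 [0.4913 0.0642 0.0693] 0.00018
0.037 [0.4904 0.0658 0.0687] 0.00023 [0.4912 0.0646 0.0687] 0.00019
0.04 [0.4901 0.0674 0.0681] 0.00023 [0.4912 0.065  0.0681] 0.00017
```

View pics/v6.png

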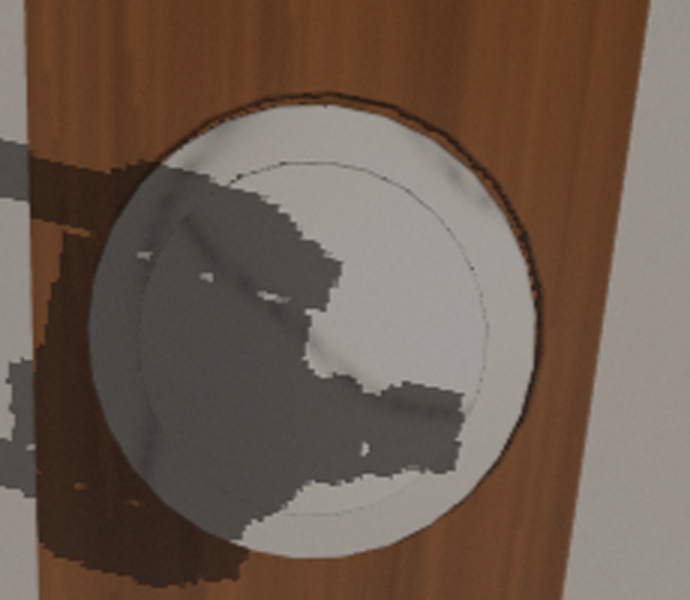

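Two views agree at z = 0.034 (rim centre 0.491, 0.064; radius as calibrated), so the marble is seated flat. Next I look at the dome and the cheese.

Emit:
move_arm(
  increments=[-35.6,-13.4,0,0,1,-35.6,-13.4,0,0,1,-35.6,-13.4,0,0,1,-35.6,-13.4,0,0,1,-35.6,-13.4,0,0,1,-35.6,-13.4,0,0,1,0,0,0,0,1,0,0,0,0,1],
)

```text
time: 8.95
tool_pos: [0.4654, -0.2006, 0.2307]
tool_rot: [-0.001, 0.632, 0.775, 0.0]
contact_force: [-0.0, 0.6, 0.3]
gripper_width: 0.997
grasp_force: 0.0
```

```bash
python3 - <<'E'
from h import *
s=manip.state();print(s["time"],s["tool_pos"],s["tool_rot"],s["joint_pos"].round(2))
c=cam("wrist");save(c,"w6")
print(proj(c,[[.4686,-.2217,.106],[.4686,-.2217,0],[.449,-.378,.034]]))
E
```

```text
8.95 [ 0.46536755 -0.20064702  0.23071612] [-6.14517391e-04  6.31974348e-01  7.74989056e-01  9.50011385e-05] [-0.55 -0.23  1.88  0.    1.49 -0.76]
[[322.47422088 213.83610672]
 [322.59767047 177.96020056]
 [277.91838815 313.25327442]]
```

Emit:
move_arm(
  increments=[-31.6,-12.8,0,0,1,-31.6,-12.8,0,0,1,-31.6,-12.8,0,0,1,-31.6,-12.8,0,0,1,0,0,0,0,1,0,0,0,0,1],
)

```text
time: 9.5
tool_pos: [0.4416, -0.3338, 0.2309]
tool_rot: [-0.001, 0.631, 0.776, 0.0]
contact_force: [-0.1, 0.7, 0.3]
gripper_width: 0.999
grasp_force: 0.0
```

```bash
python3 - <<'E'
from h import *
s=manip.state();print(s["time"],s["tool_pos"],s["tool_rot"],s["joint_pos"].round(2))
c=cam("wrist");save(c,"w7")
print(proj(c,[[.4686,-.2217,.106],[.449,-.378,.034]]))
a=load("w6")["img"]
o=np.vstack([a[:, 120:520],c["img"][:,120:520]]) if 0 else np.hstack([a[:,122:522],c["img"][:,122:522]])
cv2.imwrite("pics/v7.png",o)
E
```

```text
9.5 [ 0.44162219 -0.33383443  0.2309021 ] [-5.19771765e-04  6.31212702e-01  7.75609520e-01  3.57821075e-04] [-0.78 -0.12  1.78  0.    1.48 -0.99]
[[395.16623223  43.98091371]
 [321.81758366 209.32341484]]
```

View pics/v7.png

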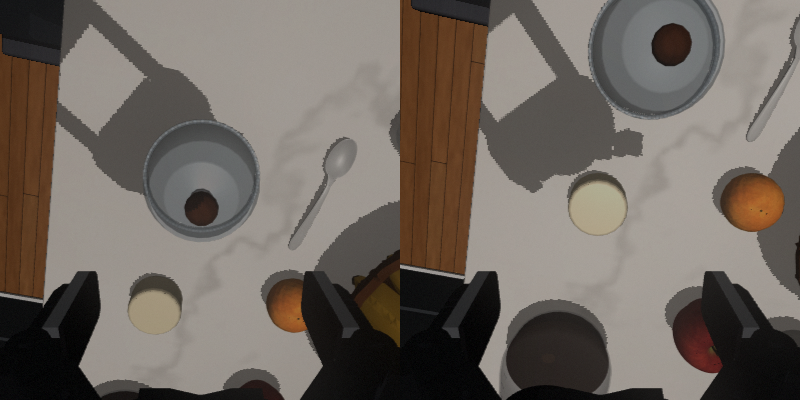

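On the left, the knob is at (323,208) and the cheese at (277,310) in full-image pixels. On the right, the knob is at (393,44) and the cheese at (319,208). I'll segment both and triangulate.

```bash
python3 - <<'E'
from h import *
def blob(c,m,u,v):
    n,l,st,ce=cv2.connectedComponentsWithStats(m.astype(np.uint8)); k=l[v,u]; ys,xs=np.where(l==k)
    cs,_=cv2.findContours((l==k).astype(np.uint8),0,1); e=cv2.minEnclosingCircle(cs[0]); print("  ",st[k],ce[k].round(1),np.round(e[0],1),round(e[1],1)); return ce[k]
w6,w7=load("w6"),load("w7")
K=[];C=[]
for c,k,q in((w6,(323,208),(277,312)),(w7,(393,44),(319,210))):
    h=cv2.cvtColor(c["img"],cv2.COLOR_BGR2HSV)
    K.append((c,*blob(c,(h[...,1]>110)&(h[...,2]<140)&((h[...,0]<15)|(h[...,0]>170)),*k)))
    C.append((c,*blob(c,(h[...,1]>38)&(h[...,0]>15)&(h[...,0]<45)&(h[...,2]>100),*q)))
k=tri(K);q=tri(C);print("knob",k,"cheese",q)
for n,o,p in(("k",K,k),("c",C,q)):
    for c,u,v in o: print(n,proj(c,p)[0].round(1),u.round(1),v.round(1))
for c,u,v in C: print(onz(c,u,v,.034).round(4))
for c,u,v in K: print(onz(c,u,v,.1).round(4))
E
```

```text
[314 203  18  16 100] [323. 211.] [322.5 211. ] 8.7
   [ 250  290   54   45 1840] [275.8 311.8] [276.3 310.5] 26.7
   [ 377   24   36   39 1038] [394.6  42.6] [395.   43.2] 19.4
   [ 290  181   60   55 2548] [319.5 207.8] [319.5 207. ] 29.6
knob [ 0.46868259 -0.22054196  0.10235704] cheese [ 0.44638089 -0.3771036   0.03321428]
k [322.9 210.9] 323.0 211.0
k [394.7  42.7] 394.6 42.6
c [275.8 311.8] 275.8 311.8
c [319.5 207.8] 319.5 207.8
[ 0.4464 -0.3765  0.034 ]
[ 0.4463 -0.3768  0.034 ]
[ 0.469  -0.2215  0.1   ]
[ 0.469  -0.2203  0.1   ]
```

Emit:
move_arm(
  increments=[-21.6,-2,0,0,1,-21.7,-2.1,0,0,1,0,0,40,0,1,0,0,40,0,1,0,0,40,0,1,0,0,40,0,1,0,0,30,0,1,0,0,0,0,1],
)

```text
time: 10.22
tool_pos: [0.4427, -0.371, 0.0334]
tool_rot: [-0.007, 0.63, 0.776, 0.001]
contact_force: [-0.5, 1.5, -0.9]
gripper_width: 0.993
grasp_force: 0.0
```

Emit:
move_arm(
  increments=[0,0,0,0,1],
)

```text
time: 10.3
tool_pos: [0.4457, -0.3749, 0.0397]
tool_rot: [-0.002, 0.63, 0.776, 0.0]
contact_force: [0.8, -0.6, 0.7]
gripper_width: 0.998
grasp_force: 0.0
```

Emit:
move_arm(
  increments=[0,0,12,0,1,0,0,12,0,1,0,0,8,0,1,0,0,5,0,1,0,0,0,0,1,0,0,0,0,1],
)

```text
time: 10.8
tool_pos: [0.4457, -0.378, 0.0042]
tool_rot: [-0.0, 0.632, 0.775, 0.0]
contact_force: [0.2, -0.4, -0.1]
gripper_width: 1.0
grasp_force: 0.0
```

Close.

Emit:
move_arm(
  increments=[0,0,0,0,0.9,0,0,0,0,0.8,0,0,0,0,0.7,0,0,0,0,0.6,0,0,0,0,0.55,0,0,0,0,0.55],
)

```text
time: 11.3
tool_pos: [0.4465, -0.3787, 0.0056]
tool_rot: [0.001, 0.631, 0.775, -0.0]
contact_force: [-0.4, -0.2, 5.5]
gripper_width: 0.696
grasp_force: 65.4
```

Emit:
move_arm(
  increments=[0,0,0,0,0.5,0,0,0,0,0.5,0,0,-10,0,0.5,0,0,-20,0,0.5,0,0,-30,0,0.5,0,0,-30,0,0.5,0,0,-30,0,0.5,0,0,-30,0,0.5],
)

```text
time: 11.97
tool_pos: [0.4451, -0.3773, 0.1552]
tool_rot: [-0.001, 0.631, 0.775, 0.0]
contact_force: [0.8, 0.1, -1.2]
gripper_width: 0.693
grasp_force: 64.9
```

Emit:
move_arm(
  increments=[20,6.4,0,0,0.5,36.6,11.7,0,0,0.5,36.6,11.7,0,0,0.5,36.6,11.7,0,0,0.5,36.6,11.7,0,0,0.5,36.6,11.7,0,0,0.5,36.6,11.7,0,0,0.5,36.6,11.7,0,0,0.5],
)

```text
time: 12.63
tool_pos: [0.4755, -0.0877, 0.1541]
tool_rot: [-0.0, 0.632, 0.775, -0.0]
contact_force: [0.9, -0.1, -1.3]
gripper_width: 0.691
grasp_force: 64.9
```

Emit:
move_arm(
  increments=[36.6,11.7,0,0,0.5,36.6,11.7,0,0,0.5,36.6,11.7,0,0,0.5,36.6,11.7,0,0,0.5,0,0,0,0,0.5,0,0,0,0,0.5,0,0,0,0,0.5],
)

```text
time: 13.22
tool_pos: [0.492, 0.0632, 0.154]
tool_rot: [-0.0, 0.631, 0.776, -0.0]
contact_force: [0.7, -0.1, -1.4]
gripper_width: 0.696
grasp_force: 65.0
```

Emit:
move_arm(
  increments=[0,0,35,0,0.5,0,0,30,0,0.5,0,0,20,0,0.5,0,0,12,0,0.5,0,0,6,0,0.5,0,0,3,0,0.5,0,0,0,0,0.5,0,0,0,0,0.5],
)

```text
time: 13.88
tool_pos: [0.4937, 0.0629, 0.0497]
tool_rot: [0.001, 0.632, 0.775, 0.001]
contact_force: [0.3, -0.1, -1.5]
gripper_width: 0.692
grasp_force: 64.9
```

Emit:
move_arm(
  increments=[0,0,2,0,0.5,0,0,1,0,0.5,0,0,0,0,0.5,0,0,0,0,0.5],
)

```text
time: 14.22
tool_pos: [0.4927, 0.0633, 0.0456]
tool_rot: [0.0, 0.631, 0.775, 0.0]
contact_force: [0.3, -0.1, -2.0]
gripper_width: 0.7
grasp_force: 64.9
```

Emit:
move_arm(
  increments=[0,0,1.5,0,0.5,0,0,1,0,0.5,0,0,0,0,0.5],
)

```text
time: 14.47
tool_pos: [0.4924, 0.0633, 0.0427]
tool_rot: [-0.0, 0.631, 0.775, -0.0]
contact_force: [-0.6, 0.1, -0.5]
gripper_width: 0.697
grasp_force: 65.0
```

Emit:
move_arm(
  increments=[0,0,1,0,0.5,0,0,0,0,0.5,0,0,0,0,0.5],
)

```text
time: 14.72
tool_pos: [0.4925, 0.0633, 0.0426]
tool_rot: [-0.0, 0.631, 0.775, -0.0]
contact_force: [-4.4, -0.5, 4.7]
gripper_width: 0.695
grasp_force: 65.6
```

Contact is at the expected height. I release the cheese and rise.

Emit:
move_arm(
  increments=[0,0,-0.5,0,0.8,0,0,0,0,0.9,0,0,0,0,1,0,0,0,0,1,0,0,-10,0,1,0,0,-30,0,1,0,0,-40,0,1,0,0,-40,0,1],
)

```text
time: 15.38
tool_pos: [0.4913, 0.0633, 0.1632]
tool_rot: [-0.001, 0.631, 0.775, -0.001]
contact_force: [1.3, -0.1, 0.1]
gripper_width: 1.001
grasp_force: 0.0
```

Emit:
move_arm(
  increments=[25,0,-40,0,1,30,0,-30,0,1,0,0,0,0,1,0,0,0,0,1],
)

```text
time: 15.72
tool_pos: [0.4832, 0.1147, 0.2306]
tool_rot: [0.002, 0.631, 0.776, 0.002]
contact_force: [0.8, 0.2, -0.2]
gripper_width: 1.003
grasp_force: 0.0
```

```bash
python3 - <<'E'
from fit import *
s=manip.state();print(s["time"],s["tool_pos"],s["tool_rot"])
c=cam("wrist");save(c,"w8")
h=cv2.cvtColor(c["img"],cv2.COLOR_BGR2HSV)
m=((h[...,1]>38)&(h[...,0]>18)&(h[...,0]<45)&(h[...,2]>100)).astype(np.uint8)
m=cv2.morphologyEx(m,cv2.MORPH_OPEN,np.ones((3,3)))
n,l,st,ce=cv2.connectedComponentsWithStats(m)
for i in range(1,n):
    if st[i,4]>800: print("yellow",st[i],ce[i].round(1),onz(c,*ce[i],.071).round(4))
P=edges(c,[.491,.0642],.034,.0705,.006,gray(c),-1)
W=np.array([onz(c,u,v,.034)[:2] for u,v,_ in P])
r=least_squares(lambda x:np.hypot(W[:,0]-x[0],W[:,1]-x[1])-x[2],[.491,.064,.07],loss="soft_l1",f_scale=.0005);print("marble",r.x.round(4),np.median(abs(r.fun)))
E
```

```text
15.7167 [0.48318953 0.11473506 0.23064669] [0.00229619 0.63052146 0.77616556 0.00210597]
yellow [ 288  200   64   59 2773] [320.5 230.2] [0.4919 0.0638 0.071 ]
marble [0.4907 0.0641 0.0693] 0.00024621433313003205
```

```bash
python3 - <<'E'
from h import *
c=load("w8");cv2.imwrite("pics/v8.png",c["img"][100:400,170:480])
E
```

```text
(no output)
```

View pics/v8.png

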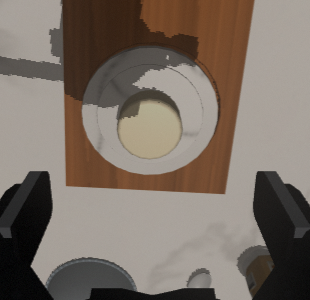

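The cheese sits centred on the marble: (150,129) in the crop, with the marble ring around it. Next I go back to the dome and fit its knob carefully, by numbers only, since the picture quota is used up.

Emit:
move_arm(
  increments=[-36.1,-10.3,0,0,1,-36.1,-10.3,0,0,1,-36.1,-10.3,0,0,1,-36.1,-10.3,0,0,1,-36.1,-10.3,0,0,1,-36.1,-10.3,0,0,1,-36.1,-10.3,0,0,1,-36.1,-10.3,0,0,1],
)

```text
time: 16.43
tool_pos: [0.4579, -0.1878, 0.2246]
tool_rot: [-0.002, 0.632, 0.775, -0.0]
contact_force: [0.1, -0.2, -0.1]
gripper_width: 0.999
grasp_force: 0.0
```

Emit:
move_arm(
  increments=[0,0,0,0,1,0,0,0,0,1,0,0,0,0,1],
)

```text
time: 16.68
tool_pos: [0.4589, -0.1855, 0.2253]
tool_rot: [-0.002, 0.632, 0.775, -0.0]
contact_force: [0.4, -0.0, -0.9]
gripper_width: 1.001
grasp_force: 0.0
```

```bash
python3 - <<'E'
from fit import *
s=manip.state();print(s["time"],s["tool_pos"],s["tool_rot"])
c=cam("wrist");save(c,"w9")
O=[]
for n in("w6","w7","w9"):
    c=load(n);u,v=proj(c,[.4687,-.221,.1])[0].round().astype(int)
    print(n,u,v,c["img"][v,u-30:u+31:5].tolist() if n=="w9" else "")
    p=c["img"].astype(int); m=((p[...,2]-p[...,0]>12)&(p.sum(2)<330)).astype(np.uint8)
    M=np.zeros_like(m);cv2.circle(M,(int(u),int(v)),34,1,-1);m&=M
    m=cv2.morphologyEx(m,cv2.MORPH_CLOSE,np.ones((5,5)));cs,_=cv2.findContours(m,0,1);k=max(cs,key=cv2.contourArea)
    e=cv2.fitEllipse(k);print(e,cv2.boundingRect(k));O.append((c,*e[0]))
for o in(O[:2],O[1:],O[::2],O):print(tri(o).round(4))
for o in O: print(onz(*o,.1).round(4))
# rim on worktop
for n in("w6","w9"):
    c=load(n)
    for sg in(1,-1):
        for z in(0,.004): print(n,sg,z,edge(c,gray(c),[.4687,-.2213],z,.061,.006,sg))
E
```

```text
16.6833 [ 0.4588666  -0.1855496   0.22527625] [-1.76243540e-03  6.31922532e-01  7.75029550e-01 -7.06202237e-05]
w6 323 210 
((324.75390625, 212.38461303710938), (22.85308074951172, 32.12811279296875), 53.45044708251953) (308, 197, 32, 29)
w7 394 44 
((394.12213134765625, 43.61980438232422), (35.501564025878906, 39.783531188964844), 15.480399131774902) (376, 24, 37, 40)
w9 327 231 [[111, 109, 107], [110, 110, 108], [110, 108, 106], [28, 32, 42], [29, 35, 48], [31, 38, 56], [31, 38, 55], [31, 39, 57], [32, 38, 51], [29, 35, 48], [111, 109, 108], [111, 110, 108], [112, 111, 109]]
((327.3899230957031, 231.7416229248047), (28.004573822021484, 30.631839752197266), 82.37329864501953) (312, 218, 32, 29)
[ 0.4695 -0.2213  0.1022]
[ 0.4688 -0.221   0.1005]
[ 0.4722 -0.2322  0.0746]
[ 0.4694 -0.2213  0.1012]
[ 0.4706 -0.2224  0.1   ]
[ 0.4688 -0.221   0.1   ]
[ 0.469  -0.2213  0.1   ]
w6 1 0 (array([ 0.4708, -0.2227,  0.062 ]), np.float64(0.00152))
w6 1 0.004 (array([ 0.4707, -0.2233,  0.0624]), np.float64(0.00179))
w6 -1 0 (array([ 0.4666, -0.2199,  0.0593]), np.float64(0.001))
w6 -1 0.004 (array([ 0.4663, -0.219 ,  0.0587]), np.float64(0.00103))
w9 1 0 (array([ 0.4698, -0.223 ,  0.0611]), np.float64(0.00112))
w9 1 0.004 (array([ 0.47  , -0.2229,  0.0615]), np.float64(0.00171))
w9 -1 0 (array([ 0.4669, -0.2198,  0.0596]), np.float64(0.00106))
w9 -1 0.004 (array([ 0.4667, -0.2185,  0.059 ]), np.float64(0.00114))
```

```bash
python3 - <<'E'
from fit import *
O=[]
for n in("w6","w7","w9"):
    c=load(n);u,v=proj(c,[.4687,-.221,.1])[0].round().astype(int)
    p=c["img"].astype(int); b=p[...,0]; M=np.zeros(b.shape,np.uint8);cv2.circle(M,(int(u),int(v)),28,1,-1)
    t,_=cv2.threshold(b[M>0].astype(np.uint8),0,255,cv2.THRESH_OTSU)
    m=((b<t)&(M>0)).astype(np.uint8);m=cv2.morphologyEx(m,cv2.MORPH_OPEN,np.ones((5,5)))
    cs,_=cv2.findContours(m,0,1);k=max(cs,key=cv2.contourArea);e=cv2.fitEllipse(k);print(n,t,np.round(e[0],1),np.round(e[1],1),cv2.boundingRect(k))
    O.append((c,*e[0]))
for o in(O[:2],O[1:],O):print(tri(o).round(4))
for z in(.093,.1): print(z,[onz(*o,z)[:2].round(4).tolist() for o in O])
E
```

```text
w6 68.0 [323.  207.5] [32.3 35.9] (307, 189, 33, 37)
w7 71.0 [393.1  44.4] [38.4 42.5] (374, 24, 40, 42)
w9 68.0 [327.3 228. ] [32.6 37.3] (311, 209, 34, 38)
[ 0.4691 -0.2209  0.0936]
[ 0.4691 -0.2209  0.0935]
[ 0.469  -0.2209  0.0936]
0.093 [[0.4689, -0.221], [0.4694, -0.2208], [0.469, -0.2211]]
0.1 [[0.4684, -0.2185], [0.4683, -0.2216], [0.4683, -0.2181]]
```

Emit:
move_arm(
  increments=[-18.4,1.4,0,0,1,-18.3,1.4,0,0,1,0,0,35,0,1,0,0,35,0,1,0,0,20,0,1,0,0,5,0,1,0,0,0,0,1,0,0,0,0,1],
)

```text
time: 17.4
tool_pos: [0.4707, -0.2206, 0.1331]
tool_rot: [0.001, 0.631, 0.776, 0.0]
contact_force: [0.4, 0.1, 0.4]
gripper_width: 1.0
grasp_force: 0.0
```

Emit:
move_arm(
  increments=[0,0,0,0,1,0,0,0,0,1],
)

```text
time: 17.57
tool_pos: [0.4713, -0.2217, 0.1345]
tool_rot: [0.002, 0.631, 0.776, 0.0]
contact_force: [0.1, -0.5, -0.3]
gripper_width: 1.0
grasp_force: 0.0
```

Emit:
move_arm(
  increments=[0.5,-2,20,0,1,0,0,18,0,1,0,0,10,0,1,0,0,6,0,1,0,0,2,0,1,0,0,0,0,1,0,0,0,0,1,0,0,0,0,1],
)

```text
time: 18.23
tool_pos: [0.4687, -0.2215, 0.0773]
tool_rot: [0.001, 0.631, 0.775, 0.0]
contact_force: [-0.2, 0.7, -0.1]
gripper_width: 1.006
grasp_force: 0.0
```

```bash
python3 - <<'E'
from h import *
s=manip.state();print(s["time"],s["tool_pos"],s["tool_rot"],s["contact_force"],s["joint_vel"].round(3))
E
```

```text
18.2333 [ 0.46868573 -0.22154095  0.0772711 ] [9.74176713e-04 6.31418532e-01 7.75441604e-01 9.08442988e-05] [-0.15058121  0.74947493 -0.09478177] [-0.    -0.     0.001  0.001 -0.001  0.001]
```

Emit:
move_arm(
  increments=[0.5,0.2,-1,0,0.8,0,0,0,0,0.6,0,0,0,0,0.45,0,0,0,0,0.35,0,0,0,0,0.28,0,0,0,0,0.2,0,0,0,0,0.15,0,0,0,0,0.15],
)

```text
time: 18.9
tool_pos: [0.4685, -0.2207, 0.0775]
tool_rot: [0.0, 0.631, 0.775, 0.0]
contact_force: [2.2, 0.3, 2.2]
gripper_width: 0.304
grasp_force: 58.8
```

Emit:
move_arm(
  increments=[0,0,0,0,0.15,0,0,0,0,0.15,0,0,0,0,0.15],
)

```text
time: 19.15
tool_pos: [0.4685, -0.2207, 0.0775]
tool_rot: [0.0, 0.631, 0.775, 0.0]
contact_force: [3.1, 1.6, 2.1]
gripper_width: 0.303
grasp_force: 58.9
```

Emit:
move_arm(
  increments=[0,0,-4,0,0.15,0,0,-10,0,0.15,0,0,-20,0,0.15,0,0,-25,0,0.15,0,0,-25,0,0.15,0,0,-18,0,0.15,0,0,-8,0,0.15,0,0,0,0,0.15],
)

```text
time: 19.82
tool_pos: [0.4688, -0.2212, 0.1894]
tool_rot: [0.002, 0.631, 0.775, 0.0]
contact_force: [0.8, -0.1, -2.6]
gripper_width: 0.303
grasp_force: 59.3
```

Emit:
move_arm(
  increments=[20,5.8,0,0,0.15,32,9.3,0,0,0.15,38,11,0,0,0.15,38,11,0,0,0.15,38,11,0,0,0.15,38,11,0,0,0.15,32,9.3,0,0,0.15,24,6.9,0,0,0.15],
)

```text
time: 20.48
tool_pos: [0.4874, 0.052, 0.1847]
tool_rot: [-0.002, 0.631, 0.776, -0.001]
contact_force: [0.1, -0.2, -3.1]
gripper_width: 0.305
grasp_force: 59.3
```

Emit:
move_arm(
  increments=[14.6,4.2,0,0,0.15,0,0,0,0,0.15,0,0,0,0,0.15,0,0,0,0,0.15,0,0,0,0,0.15],
)

```text
time: 20.9
tool_pos: [0.4898, 0.0635, 0.1863]
tool_rot: [-0.0, 0.632, 0.775, -0.001]
contact_force: [-0.1, 0.3, -3.2]
gripper_width: 0.303
grasp_force: 59.3
```

```bash
python3 - <<'E'
from fit import *
s=manip.state();print(s["time"],s["tool_pos"],s["tool_rot"],s["contact_force"],s["ft_torque"])
save(cam("wrist"),"w10");save(cam("scene"),"s10");save(cam("top"),"t10")
E
```

```text
20.9 [0.48984487 0.06346311 0.18625916] [-4.45478485e-04  6.31985178e-01  7.74980096e-01 -6.22415163e-04] [-0.08784065  0.2831922  -3.24999288] [0.0388462  0.01172365 0.02059322]
```

Emit:
move_arm(
  increments=[0.8,0.8,10,0,0.15,0,0,20,0,0.15,0,0,18,0,0.15,0,0,10,0,0.15,0,0,5,0,0.15,0,0,3,0,0.15,0,0,0,0,0.15,0,0,0,0,0.15],
)

```text
time: 21.72
tool_pos: [0.4915, 0.0654, 0.1219]
tool_rot: [0.001, 0.631, 0.775, 0.0]
contact_force: [0.3, -0.6, -2.7]
gripper_width: 0.299
grasp_force: 59.4
```

Emit:
move_arm(
  increments=[0,0,0,0,0.15,0,0,0,0,0.15],
)

```text
time: 21.88
tool_pos: [0.4916, 0.0654, 0.1222]
tool_rot: [0.001, 0.631, 0.775, 0.001]
contact_force: [-0.0, 0.7, -2.7]
gripper_width: 0.299
grasp_force: 59.4
```

Emit:
move_arm(
  increments=[-0.7,-1.3,3,0,0.15,0,0,2,0,0.15,0,0,1,0,0.15,0,0,0,0,0.15,0,0,0,0,0.15],
)

```text
time: 22.3
tool_pos: [0.4896, 0.0645, 0.1149]
tool_rot: [-0.0, 0.631, 0.775, -0.0]
contact_force: [0.2, 0.2, -3.0]
gripper_width: 0.301
grasp_force: 59.4
```

Emit:
move_arm(
  increments=[0,0,1,0,0.15,0,0,1,0,0.15,0,0,0,0,0.15],
)

```text
time: 22.55
tool_pos: [0.4896, 0.0645, 0.1129]
tool_rot: [-0.0, 0.631, 0.775, -0.0]
contact_force: [-0.5, 0.7, -3.5]
gripper_width: 0.303
grasp_force: 59.4
```

No contact at 0.1129, where the rim would already be touching if it were on top of the raised middle (about 0.1145). So it's passing around it, and I lower the last millimetres.

Emit:
move_arm(
  increments=[0,0.5,0.7,0,0.15,0,0,0.7,0,0.15,0,0,0,0,0.15,0,0,0,0,0.15],
)

```text
time: 22.88
tool_pos: [0.4903, 0.0646, 0.1118]
tool_rot: [0.0, 0.631, 0.775, 0.0]
contact_force: [1.0, -0.1, -3.1]
gripper_width: 0.301
grasp_force: 59.4
```

Emit:
move_arm(
  increments=[0,0,0.7,0,0.15,0,0,0,0,0.15,0,0,0,0,0.15],
)

```text
time: 23.13
tool_pos: [0.4907, 0.0646, 0.1115]
tool_rot: [0.0, 0.631, 0.775, 0.0]
contact_force: [0.3, -0.6, 0.5]
gripper_width: 0.3
grasp_force: 59.6
```

Contact came exactly at the predicted 0.1115. I release gently and withdraw upward.

Emit:
move_arm(
  increments=[0,0,0.4,0,0.15,0,0,0,0,0.35,0,0,0,0,0.5,0,0,0,0,0.7,0,0,0,0,0.9,0,0,0,0,1,0,0,0,0,1,0,0,0,0,1],
)

```text
time: 23.8
tool_pos: [0.4902, 0.0646, 0.1106]
tool_rot: [-0.0, 0.631, 0.775, -0.0]
contact_force: [-0.5, 0.2, -0.4]
gripper_width: 1.002
grasp_force: 0.0
```

Emit:
move_arm(
  increments=[0,0,-8,0,1,0,0,-25,0,1,0,0,-40,0,1,0,0,-40,0,1,35,0,0,0,1,35,0,0,0,1,0,0,0,0,1,0,0,0,0,1],
)

```text
time: 24.47
tool_pos: [0.4758, 0.1342, 0.2243]
tool_rot: [0.0, 0.63, 0.776, 0.0]
contact_force: [0.2, -0.4, -0.5]
gripper_width: 1.001
grasp_force: 0.0
```

```bash
python3 - <<'E'
from fit import *
s=manip.state();print(s["time"],s["tool_pos"],s["gripper_width"],s["contact_force"])
w=cam("wrist");save(w,"w11")
for n,c in(("w",w),):
    u,v=proj(c,[.4908,.0643,.127])[0].round().astype(int)
    b=c["img"][...,0]; M=np.zeros(b.shape,np.uint8);cv2.circle(M,(int(u),int(v)),32,1,-1)
    t,_=cv2.threshold(b[M>0],0,255,cv2.THRESH_OTSU)
    m=((b<t)&(M>0)).astype(np.uint8);m=cv2.morphologyEx(m,cv2.MORPH_OPEN,np.ones((5,5)))
    cs,_=cv2.findContours(m,0,1);k=max(cs,key=cv2.contourArea);e=cv2.fitEllipse(k);print(u,v,t,np.round(e[0],1),np.round(e[1],1))
    for z in(.127,.130): print("knob",z,onz(c,*e[0],z).round(4))
    P=edges(c,[.4908,.0642],.034,.0705,.006,gray(c),-1)
    W=np.array([onz(c,a,b,.034)[:2] for a,b,_ in P])
    r=least_squares(lambda x:np.hypot(W[:,0]-x[0],W[:,1]-x[1])-x[2],[.491,.064,.07],loss="soft_l1",f_scale=.0005);print("marble",r.x.round(4),np.median(abs(r.fun)).round(5))
E
```

```text
24.4667 [0.47583815 0.13419759 0.22434935] 1.001439686867622 [ 0.16141384 -0.37816518 -0.47482185]
324 287 81.0 [323.3 286.5] [35.3 45.3]
knob 0.127 [0.4902 0.0643 0.127 ]
knob 0.13 [0.4898 0.0662 0.13  ]
marble [0.4911 0.0637 0.0695] 0.00031
```

```bash
python3 -c "
from plant import manip
print(manip.job_done())"
```

```text
the job is handed in; nothing more can be done
None
```

The job is handed in at about 24 s, but no verdict came back: by my last measurements the marble is seated flat in the recess, the cheese is centred on it, and the dome is around the raised middle with its knob within about 1 mm of the marble's centre, though I viewed 11 pictures, one over the limit of 10.

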